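# Load the case feeder, then cock its sprung arm and hold it back

### The job

Load the case feeder: stack the taller of the two loose sample cases squarely on the case already in the feeder's nest, then the flatter one squarely on top of that. Then push the feeder's sprung arm back by its roller, past its ratchet click and all the way to its stop, and finish while still holding the roller fully back with the gripper (the ratchet alone lets it spring part way forward). The column must stay standing square, and the other things on the bench must be left where they are.

Things in the scene. Friction and masses are not known exactly. Their poses are not given: they have to be found in the camera images.
- feeder: case feeder (mm), fixed, immovable. Origin on the bench top; base plate 12 thick, x -90..145, y -165..155. The nest (low rim, to 18 above the bench, round one case) is centred at x -35, y -100; cases in it have their 84 mm side along the feeder's y. Sprung arm on the +y half. Stop block 62 high at x 0..33, y 89..113; housing 62 high at x 75..135, y -145..-55
- pivot (a point): point on the sprung arm's vertical pivot axis, 76 above the bench (the height of the roller's middle); in the feeder's frame x +75, y +60
- pawl_knob (a point): top of the ratchet's sprung pawl pin (black knob, 18 dia), 123 above the bench at feeder x +125, y +60, in a fixed bracket 102 high at feeder x 111..150, y 45..75; it works by itself, rising up to 7 mm as the ratchet tooth passes under it
- roller: upright black rubber roller at the free end of the sprung arm, 26 dia x 46 high, spins freely; origin at its centre, 76 above the bench, 125 from the pivot axis. Its top (99 above the bench) is free: pinch it or push it from above. The arm's bar below it is 18 wide, top at 52 above the bench. At rest the roller's side is about 56 from the column of cases
- tensioner (a joint): angle q of the sprung arm, rad: 0 at rest (towards the column), grows clockwise seen from above as the roller goes away from the column (feeder's +y), stop at 0.80. In the feeder's frame the arm points from the pivot along (-cos(q-0.40), sin(q-0.40)). Ratchet clicks at about 0.5: released beyond it, the arm springs back to about 0.48; before it, to 0. Spring: 4 N at the roller at rest, 8 N at the stop
- base_case_mid (a point): closed rectangular grey plastic sample case with a flat lid, 54 (its x) x 84 (its y) x 34 high (z); the point is its centre, 17 above its underside; this one stands loose in the feeder's nest from the start, its top 46 above the bench
- tall_case_mid (a point): closed rectangular grey plastic sample case with a flat lid, 54 (its x) x 84 (its y) x 44 high (z); the point is its centre, 22 above its underside; the taller loose case, standing on the bench, 0.24 kg or so
- flat_case_mid (a point): closed rectangular grey plastic sample case with a flat lid, 54 (its x) x 84 (its y) x 30 high (z); the point is its centre, 15 above its underside; the flatter loose case, standing on the bench, 0.18 kg or so
- base_case: the case in the nest, origin at the centre of its underside
- tall_case: the taller case, origin at the centre of its underside
- flat_case: the flatter case, origin at the centre of its underside
- jar: small glass jar, 60 dia x 65 high, in mm; bystander, to be left alone
- tin: round metal tin, 62 dia x 44 high, in mm; bystander, to be left alone
Mind the look-alikes: they are no part of the job. What is shaped like the flat_case but blue or red is not meant.

How it is judged:
On the way, in this order (a step that is already met when the one before it is completed fails the run):
1. the taller case stands squarely on the case in the nest, released (horizontal distance between tall_case_mid and base_case_mid below 0.009 m and z of tall_case_mid in the frame of feeder between 0.062 and 0.074 m and angle between the y axis of tall_case_mid and the y axis of base_case_mid, either way round below 0.14 rad and angle between each of tall_case_mid, base_case_mid's own z axis and vertical below 0.06 rad and linear speed of tall_case below 0.02 m/s and contact force between the fingers and tall_case below 0.2 N and z of base_case_mid in the frame of feeder below 0.034 m), for 0.2 s.
2. the flatter case stands squarely on the taller one, released (all of step 1 and horizontal distance between flat_case_mid and tall_case_mid below 0.009 m and z of flat_case_mid in the frame of feeder between 0.099 and 0.111 m and angle between the y axis of flat_case_mid and the y axis of tall_case_mid, either way round below 0.14 rad and angle between flat_case_mid's own z axis and vertical below 0.06 rad and linear speed of flat_case below 0.02 m/s and contact force between the fingers and flat_case below 0.2 N), for 0.2 s.
3. the sprung arm has been pushed past its ratchet click (value of joint tensioner above 0.52 rad), for 0.1 s.
At the end, for the whole second after the job is handed in: Cases stacked in the nest, taller on the nest's case, flatter on top, each within 9 mm and 0.14 rad of the one below, level, at rest, untouched; the sprung arm at rest within 0.10 rad of its stop (joint above 0.70), the fingers pressing on its roller with over 1.5 N (all of step 2 and value of joint tensioner above 0.7 rad and velocity of joint tensioner between -0.1 and 0.1 rad/s and contact force between the fingers and roller above 1.5 N); the arm keeps its last pose, push and grip.
It fails at once if a bystander is moved by more than 25 mm (distance of any of amber_bottle, clear_bottle, jar, tin, mouse, driver, vial_tray from where it was at the start of the episode above 0.025 m).
It also fails if it takes over 64 s, if anything falls off the work surface, if the arm or the gripper's body presses on something with over 40 N, if the wrist force passes 120 N, or if a joint passes its speed limit or range.

### The arm

A 6-joint arm with a two-finger parallel gripper is mounted at the origin on the work surface. World frame = base frame: x ahead of the robot, y to its left, z up, the work surface at z = 0. Lengths are in m, angles in rad, forces in N, time in s.
With the tool pointing down it reaches from about 0.375 to 0.9 m from the base axis. Payload 3.1 kg.
Tool frame: the origin (TCP) lies at the very end of the fingers, on their centre line; the grasp point (between the pads) lies 19 mm behind it; z points along the fingers, y is the line along which they close (so a half turn about z gives the same grasp; the last joint's range is limited). The gripper opens to 85 mm and grips with 20 to 120 N. Pads are 22 mm wide; open, the fingers measure 114 mm over their backs; the gripper's body (76 mm by 85 mm) begins 54 mm behind the grasp point. The pads swing forward as they close: fully open they stand 13 mm farther back than shut.
Start: joints at [-1.333, 0.527, 1.433, -0, 1.181, -0.178], TCP at [0.253, -0.571, 0.231] pointing down, gripper open.
Joint ranges: [-3.08, 3.08], [-0.75, 2.2], [0.22, 2.44], [-1.43, 4.57], [0, 2.65], [-2.85, 2.85]. Speed limits (rad/s): [2.79, 2.79, 3.14, 3.14, 3.14, 3.14].

### API

Orientations are given as a rotation vector (axis times angle).
In Python, from cell import robot gives the robot as it stands.
- The arm moves only by the tool step_arm, never from a script. Its argument "series" is one flat list of numbers, 5 for each row, row after row: the shift along the tool's x, y, z in m, then the turn about the tool's z in rad, then the closure, from 0 (fully open) to 1 (shut). In form: [dx, dy, dz, spin, claw, dx, dy, dz, spin, claw, ...]. A call has 1 to 20 rows; each row is the pose to reach, as a shift and turn from the pose commanded when the call began, along the tool's axes at that moment; what a row does not reach only later rows make up. A row lasts 1/12 s, in which the tool goes at most 41.7 mm and 7.16 degrees, less where a joint would pass 70% of its speed; a pose out of reach is approached as far as the arm can. A call with a gripper value outside its range is refused whole. The fingers move at their own pace and stop on an object; "squeeze" is the grip in N (left out, the last holds). Time passes only in rows, so rows that repeat a pose let the fingers close. It gives the time, the measured TCP pose, the force, the opening and the grip force at its end, in the units of the state.
- robot.get_state(): the state, without advancing time (a new reading comes with each control period).
- robot.camera(name): name is "side" or "top"; returns a dict with "frame" (480x640x3 uint8, red, green, blue), "z_map" (480x640 float32, m along the optical axis (not along the pixel's ray), 0 where there is no reading), "fx", "fy", "cx", "cy" (pixels), "cam_to_world" (4x4, takes a point from camera to world coordinates). Camera axes: x right, y up, looking along -z (the intrinsics and any distortion apply to the point x, -y, -z); pixel columns grow to the right and rows downward; lengths in m; the calibration is good to about 2 mm. A picture is of the moment at which its call begins.
- robot.hand_in(): hands the job in; it is judged then, once.
Trained networks look in the newest picture that a camera, given by its name, has taken for a name from the list of things; names that differ only in an ending like _2 or _b are one class to them, and where a whole thing is asked for, a point or a joint stands for the part that bears it (a point fixed in the world has none). Each returns a list of dicts, best first, with "conf" (0 to 1); they miss things now and then, are a little off and sometimes report something else, mostly with a low value. They report only what shows in the picture. A call takes as long as a camera call. They do not tell look-alikes from the thing itself.
- robot.recognise(camera, thing): "at" ([column, row] in pixels, amid what is visible of it).
- robot.silhouettes(camera, thing): "pixels" (480x640 bool, what is visible of it) and "at" ([column, row] in pixels, amid what is visible of it).
The state is a dict: "time_s": time; "joints": joint angles; "qd": joint speeds; "effort": joint torques, N m; "tool_pos": TCP position; "tcp_rot": TCP orientation; "wrist_force": force on the tool from outside, world axes, zero at the start; "moment": the same for the moment, N m; "grip_width": finger opening in m; "finger_force": force on a finger pad.
Only numpy, scipy, OpenCV 4.12 (cv2) and the standard library are available. Lean on these libraries where they do the work, as an engineer would, in place of code of your own. Each camera call takes 0.05 s, during which the arm holds its last target. There are 200 camera calls.

## Working session

There is one attempt and no reset: what is moved stays moved. The work goes in short steps, Python scripts to look and compute and a tool call to move; the robot and the scene stay as the last step left them, time stands still between calls to the robot, and variables do not carry over. Pictures are saved under pics/ and viewed, at most 10 in all, crops included, and the job is handed in when it is done.

Besides the shell and the picture viewer there is one more tool, called after ">>>" by a JSON object that holds its "fn" and its "kwargs". step_arm: Moves the arm, as the interface text tells. Its arguments: {"type":"object","properties":{"series":{"type":"array","items":{"type":"number"}},"squeeze":{"type":"number"}},"required":["series"]}

```bash
mkdir -p pics; ls; cat > h.py <<'E'
import numpy as np, cv2
from cell import robot
def cloud(c):
    z=c["z_map"]; v,u=np.mgrid[:480,:640]
    p=np.stack([(u-c["cx"])/c["fx"]*z,-(v-c["cy"])/c["fy"]*z,-z,np.ones_like(z)],-1)
    w=p@np.array(c["cam_to_world"]).T
    w[z<=0]=np.nan
    return w[...,:3]
E
python3 - <<'E'
from h import *
for n in("top","side"):
    c=robot.camera(n); cv2.imwrite(f"pics/{n}0.png",c["frame"][...,::-1]); np.savez(f"{n}0.npz",**c)
    print(n,[k for k in c], c["fx"],c["cx"],c["cy"],np.round(c["cam_to_world"],3).tolist())
    w=cloud(c)
    for t in["feeder","pivot","pawl_knob","roller","base_case","tall_case","flat_case","jar","tin"]:
        for d in robot.silhouettes(n,t)[:4]:
            m=d["pixels"]; q=w[m]; q=q[~np.isnan(q[:,0])]
            print(t,round(d["conf"],2),np.round(d["at"]),m.sum(),np.round(np.median(q,0),3) if len(q) else None, np.round(np.percentile(q[:,2],95),3) if len(q) else None)
s=robot.get_state(); print(s)
E
```

```text
pics
top ['frame', 'z_map', 'fx', 'fy', 'cx', 'cy', 'cam_to_world'] 502.09197970182515 318.4435222332894 238.9288185104927 [[-0.003, 0.985, -0.172, 0.412], [-1.0, -0.002, 0.007, 0.076], [0.006, 0.172, 0.985, 0.908], [0.0, 0.0, 0.0, 1.0]]
feeder 0.69 [413. 212.] 21380 [ 0.617 -0.105  0.013] 0.064
feeder 0.61 [238. 297.] 1619 [0.461 0.207 0.03 ] 0.033
pivot 0.95 [420. 208.] 21156 [ 0.617 -0.104  0.013] 0.064
pawl_knob 0.46 [407. 138.] 93 [ 0.716 -0.075  0.122] 0.125
pawl_knob 0.36 [241. 140.] 1050 [0.746 0.212 0.044] 0.046
roller 0.55 [415. 243.] 281 [ 0.545 -0.091  0.099] 0.102
base_case 0.74 [418. 208.] 21240 [ 0.617 -0.104  0.013] 0.064
base_case 0.67 [479. 260.] 1741 [ 0.53  -0.201  0.046] 0.049
tall_case 0.75 [229. 211.] 1708 [0.613 0.227 0.044] 0.046
flat_case 0.76 [319. 362.] 1622 [0.352 0.069 0.03 ] 0.033
flat_case 0.58 [240. 298.] 1522 [0.461 0.207 0.03 ] 0.033
flat_case 0.57 [162. 185.] 1491 [0.667 0.355 0.03 ] 0.033
jar 0.7 [414. 211.] 20915 [ 0.617 -0.103  0.013] 0.064
jar 0.62 [137. 257.] 1203 [0.524 0.38  0.064] 0.067
tin 0.92 [238. 142.] 1090 [0.747 0.212 0.044] 0.046
si
[... 1129 characters left out ...]
-0.135  0.014] 0.066
{'time_s': 1.0, 'joints': array([-1.33250531e+00,  5.27471607e-01,  1.43270672e+00, -2.82081377e-05,
        1.18143297e+00, -1.78498290e-01]), 'qd': array([-0.00077338,  0.00105761, -0.00124542, -0.00125029, -0.0025467 ,
        0.00011791]), 'effort': array([ 1.67726221e-04, -4.42329526e+01, -1.78424513e+01, -1.59903520e-04,
        8.17235614e-04, -5.71014084e-06]), 'tool_pos': array([ 0.25302876, -0.57145109,  0.23132572]), 'tcp_rot': array([-3.07360116e+00, -6.49975457e-01,  4.18497258e-05]), 'wrist_force': array([ 0.83242605, -0.21873073, -1.39003366]), 'moment': array([ 0.00855951, -0.01874175,  0.03977792]), 'finger_force': 0.0, 'grip_width': 0.08512563191690857}
```

View pics/top0.png

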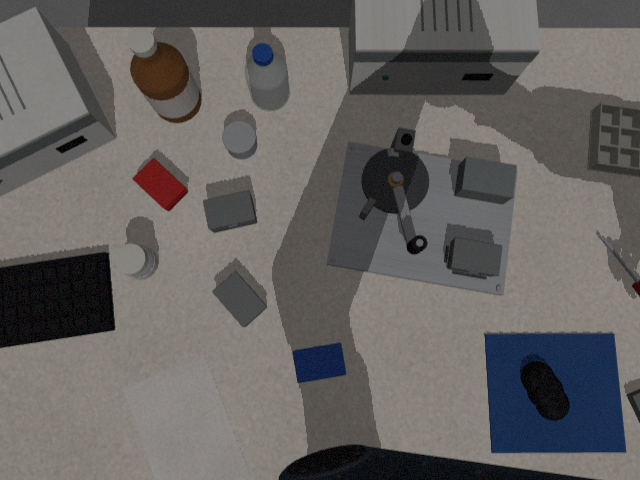

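```bash
cat >> h.py <<'E'
def toprect(c,center,zt,tol=0.006,r=0.065):
    """min-area rect of the points near height zt around center; returns centre, long-axis angle (deg), sizes"""
    w=cloud(c); m=(abs(w[...,2]-zt)<tol)&(np.hypot(w[...,0]-center[0],w[...,1]-center[1])<r)
    n,l,st,ce=cv2.connectedComponentsWithStats(m.astype(np.uint8))
    k=1+np.argmax(st[1:,4]); p=w[l==k][:,:2]
    (x,y),(a,b),t=cv2.minAreaRect((p*1000).astype(np.float32))
    if a<b: t+=90; a,b=b,a
    return round(x/1000,4),round(y/1000,4),round((t+90)%180-90,1),round(a,1),round(b,1),np.round(p.mean(0),4),np.round(np.median(w[l==k][:,2]),4),c["frame"][l==k].mean(0).round()
E
python3 - <<'E'
from h import *
for n in("top","side"):
    c=dict(np.load(f"{n}0.npz"))
    for nm,ce,z in[("base",(.532,-.207),.046),("tall",(.616,.22),.044),("flatA",(.354,.063),.03),("flatB",(.462,.203),.03),("flatC",(.668,.35),.03),("jar",(.527,.376),.065),("tin",(.748,.207),.044),("stop",(.6,-.02),.062),("housing",(.66,-.24),.062)]:
        try: print(n,nm,*toprect(c,ce,z))
        except Exception as e: print(nm,e)
E
```

```text
top base 0.5321 -0.2049 79.6 86.0 55.6 [ 0.532  -0.2036] 0.0462 [69. 71. 71.]
top tall 0.6168 0.228 -76.9 84.5 56.1 [0.6162 0.2277] 0.0441 [70. 71. 72.]
top flatA 0.3525 0.0694 -81.0 84.4 55.7 [0.3525 0.0694] 0.0301 [18. 33. 68.]
top flatB 0.4611 0.2083 41.9 84.9 55.6 [0.4606 0.2077] 0.0301 [72. 72. 73.]
top flatC 0.6696 0.358 48.0 86.2 55.2 [0.6686 0.3573] 0.0301 [107.  26.  25.]
top jar 0.5273 0.3886 50.6 52.3 51.1 [0.5268 0.3881] 0.0651 [129. 128. 121.]
top tin 0.7519 0.2139 46.7 61.8 59.9 [0.7509 0.2136] 0.0442 [103. 104. 106.]
top stop 0.6185 -0.0161 -33.0 29.5 11.9 [ 0.6182 -0.0159] 0.0621 [46. 48. 48.]
top housing 0.6702 -0.2296 79.1 91.2 62.7 [ 0.6692 -0.2291] 0.0622 [73. 76. 76.]
side base 0.5348 -0.2049 80.5 85.3 55.7 [ 0.5346 -0.2075] 0.047 [86. 89. 87.]
side tall 0.6188 0.2274 -76.6 87.8 55.4 [0.6189 0.2242] 0.0453 [89. 91. 89.]
side flatA 0.3548 0.0689 -79.7 88.9 55.6 [0.3553 0.0657] 0.0312 [20. 42. 86.]
side flatB 0.463 0.2079 41.1 85.9 58.2 [0.4634 0.2047] 0.0312 [87. 89. 87.]
side flatC 0.6719 0.3575 47.3 88.1 56.5 [0.6711 0.3547] 0.0311 [142.  26.  21.]
side jar 0.529 0.3885 87.5 56.7 50.2 [0.529 0.386] 0.0661 [156. 156. 141.]
side tin 0.7533 0.2122 26.4 62.2 61.7 [0.7534 0.2106] 0.0451 [130. 133. 132.]
side stop 0.6207 -0.0163 -32.1 30.5 14.1 [ 0.6204 -0.0175] 0.0624 [58. 62. 60.]
side housing 0.6726 -0.2296 79.7 92.3 60.7 [ 0.6716 -0.2326] 0.0631 [91. 97. 94.]
```

The top picture shows the feeder at about (415,210), its base case at (475,257) and the roller at (417,243). The grey tall case is at (230,211) and the grey flat case at (240,298). The look-alikes are blue at (319,362) and red at (161,184), and the jar (137,257) and tin (239,138) stand clear. I now have enough measurements to move.

```bash
cat > plan.py <<'E'
import sys
from h import *
from scipy.spatial.transform import Rotation as Ro
def plan(x,y,z,yawy):
    s=robot.get_state(); R=Ro.from_rotvec(s["tcp_rot"]).as_matrix()
    d=R.T@(np.array([x,y,z])-s["tool_pos"])
    cur=np.degrees(np.arctan2(R[1,1],R[0,1]))
    spin=-((yawy-cur+90)%180-90)
    print("d",np.round(d,4),"spin",round(np.radians(spin),4),"rows",round(max(np.linalg.norm(d)/.0417,abs(spin)/7.16),1),"tcp",np.round(s["tool_pos"],4),"yawy",round(cur,1),"tilt",np.round(R[:2,2],4),"F",np.round(s["wrist_force"],1),"w",round(s["grip_width"],4),"f",round(s["finger_force"],1),"t",s["time_s"],"j6",round(s["joints"][5],2))
if __name__=="__main__": plan(*map(float,sys.argv[1:5]))
E
python3 plan.py 0.6178 0.2277 0.2 13.2
```

```text
d [ 0.6571 -0.5831  0.0313] spin -1.3844 rows 21.1 tcp [ 0.253  -0.5715  0.2313] yawy -66.1 tilt [-0.  0.] F [ 0.8 -0.2 -1.4] w 0.0851 f 0.0 t 1.0 j6 -0.18
```

>>> {"fn": "step_arm", "kwargs": {"series": [0.657,-0.583,0.0,-1.384,0,0.657,-0.583,0.0,-1.384,0,0.657,-0.583,0.0,-1.384,0,0.657,-0.583,0.0,-1.384,0,0.657,-0.583,0.0,-1.384,0,0.657,-0.583,0.0,-1.384,0,0.657,-0.583,0.0,-1.384,0,0.657,-0.583,0.0,-1.384,0,0.657,-0.583,0.0,-1.384,0,0.657,-0.583,0.0,-1.384,0,0.657,-0.583,0.0,-1.384,0,0.657,-0.583,0.0,-1.384,0,0.657,-0.583,0.0,-1.384,0,0.657,-0.583,0.0,-1.384,0,0.657,-0.583,0.0,-1.384,0,0.657,-0.583,0.0,-1.384,0,0.657,-0.583,0.0,-1.384,0,0.657,-0.583,0.0,-1.384,0,0.657,-0.583,0.0,-1.384,0,0.657,-0.583,0.0,-1.384,0], "squeeze": 40}}

```text
time_s: 2.67
tool_pos: [0.5996, 0.1888, 0.2315]
tcp_rot: [1.951, 2.462, 0.0]
wrist_force: [1.4, -0.9, -0.2]
grip_width: 0.0856
finger_force: 0.0
```

```bash
python3 plan.py 0.6178 0.2277 0.012 13.2
```

```text
d [0.0337 0.0265 0.2195] spin 0.0001 rows 5.4 tcp [0.5996 0.1888 0.2315] yawy 13.2 tilt [ 0.0003 -0.0001] F [ 1.4 -0.9 -0.2] w 0.0856 f 0.0 t 2.6667 j6 -0.1
```

>>> {"fn": "step_arm", "kwargs": {"series": [0.0337,0.0265,0.05,0,0,0.0337,0.0265,0.09,0,0,0.0337,0.0265,0.13,0,0,0.0337,0.0265,0.13,0,0,0.0337,0.0265,0.13,0,0]}}

```text
time_s: 3.08
tool_pos: [0.6133, 0.2255, 0.0956]
tcp_rot: [-1.946, -2.457, 0.013]
wrist_force: [0.5, -0.3, -0.3]
grip_width: 0.0853
finger_force: 0.0
```

```bash
python3 plan.py 0.6178 0.2277 0.012 13.2
```

```text
d [0.0011 0.0059 0.0835] spin 0.0007 rows 2.0 tcp [0.6133 0.2255 0.0956] yawy 13.2 tilt [-0.011 -0.002] F [ 0.5 -0.3 -0.3] w 0.0853 f 0.0 t 3.0833 j6 -0.05
```

>>> {"fn": "step_arm", "kwargs": {"series": [0.001,0.002,0.04,0,0,0.001,0.002,0.04,0,0,0.001,0.002,0.04,0,0]}}

```text
time_s: 3.33
tool_pos: [0.6178, 0.2265, 0.0604]
tcp_rot: [-1.951, -2.459, 0.005]
wrist_force: [-0.0, 0.1, 0.2]
grip_width: 0.0855
finger_force: 0.0
```

```bash
python3 plan.py 0.6178 0.2277 0.012 13.2
```

```text
d [0.0012 0.0005 0.0484] spin -0.0007 rows 1.2 tcp [0.6178 0.2265 0.0604] yawy 13.2 tilt [-0.004  -0.0008] F [-0.   0.1  0.2] w 0.0855 f 0.0 t 3.3333 j6 -0.05
```

>>> {"fn": "step_arm", "kwargs": {"series": [0.001,0,0.025,0,0,0.001,0,0.048,0,0,0.001,0,0.048,0,0,0.001,0,0.048,0,1,0.001,0,0.048,0,1,0.001,0,0.048,0,1,0.001,0,0.048,0,1,0.001,0,0.048,0,1,0.001,0,0.048,0,1,0.001,0,0.048,0,1,0.001,0,0.048,0,1]}}

```text
time_s: 4.25
tool_pos: [0.6204, 0.2281, 0.0165]
tcp_rot: [1.95, 2.459, 0.005]
wrist_force: [-0.9, -0.2, 7.1]
grip_width: 0.0534
finger_force: 44.5
```

```bash
python3 plan.py 0.6178 0.2277 0.19 13.2; python3 plan.py 0.5335 -0.205 0.19 -10.1
```

```text
d [ 1.000e-04 -1.900e-03 -1.735e-01] spin -0.0004 rows 4.2 tcp [0.6204 0.2281 0.0165] yawy 13.2 tilt [0.0042 0.0006] F [-0.9 -0.2  7.1] w 0.0534 f 44.5 t 4.25 j6 -0.05
d [-0.402  -0.1826 -0.1741] spin 0.4063 rows 11.4 tcp [0.6204 0.2281 0.0165] yawy 13.2 tilt [0.0042 0.0006] F [-0.9 -0.2  7.1] w 0.0534 f 44.5 t 4.25 j6 -0.05
```

>>> {"fn": "step_arm", "kwargs": {"series": [0,0,-0.02,0,1,0,0,-0.05,0,1,0,0,-0.09,0,1,0,0,-0.13,0,1,-0.02,-0.009,-0.17,0,1,-0.05,-0.023,-0.174,0.08,1,-0.085,-0.039,-0.174,0.16,1,-0.12,-0.055,-0.174,0.24,1,-0.155,-0.071,-0.174,0.32,1,-0.19,-0.087,-0.174,0.406,1,-0.225,-0.103,-0.174,0.406,1,-0.26,-0.119,-0.174,0.406,1,-0.295,-0.135,-0.174,0.406,1,-0.33,-0.151,-0.174,0.406,1,-0.36,-0.164,-0.174,0.406,1,-0.385,-0.175,-0.174,0.406,1,-0.402,-0.183,-0.174,0.406,1,-0.402,-0.183,-0.174,0.406,1,-0.402,-0.183,-0.174,0.406,1,-0.402,-0.183,-0.174,0.406,1]}}

```text
time_s: 5.92
tool_pos: [0.5319, -0.2045, 0.1877]
tcp_rot: [-2.408, -2.017, -0.001]
wrist_force: [0.0, -0.4, -4.4]
grip_width: 0.0533
finger_force: 43.5
```

```bash
python3 plan.py 0.5335 -0.205 0.0625 -10.1; python3 - <<'E'
from h import *
for n in("top","side"):
    c=robot.camera(n); np.savez(f"{n}1.npz",**c)
    if n=="side": cv2.imwrite("pics/side1.png",c["frame"][100:460,180:560,::-1])
E
```

```text
d [-0.0003  0.0017  0.1252] spin 0.0001 rows 3.0 tcp [ 0.5319 -0.2045  0.1877] yawy -10.1 tilt [0.0001 0.0007] F [ 0.  -0.4 -4.4] w 0.0533 f 43.5 t 5.9167 j6 -0.39
```

View pics/side1.png

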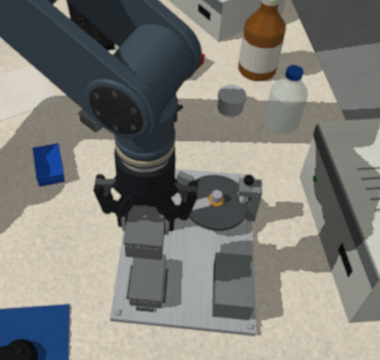

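The side view shows the held case at crop (145,232), above the base case at (148,280). The case looks level and aligned, so I'll measure its offset from the cloud.

```bash
cat >> h.py <<'E'
def colmeas(c,zlo,zhi,org=(.5335,-.205),yaw=-10.1):
    """cloud points in the column frame (x across, y along case), within heights: extents in mm"""
    w=cloud(c); a=np.radians(yaw); X=np.array([np.cos(a),np.sin(a)]); Y=np.array([-np.sin(a),np.cos(a)])
    d=w[...,:2]-np.array(org); u=d@X; v=d@Y
    m=(w[...,2]>zlo)&(w[...,2]<zhi)&(abs(u)<.045)&(v<-.03)&(v>-.06)
    f=np.c_[u[m],v[m],w[...,2][m]]*1000
    return f
E
python3 - <<'E'
from h import *
c=dict(np.load("side1.npz"))
for lo,hi in((.022,.042),(.172,.205),(.16,.18),(.205,.225)):
    f=colmeas(c,lo,hi)
    if len(f)<5: print(lo,len(f)); continue
    k=f[:,1]<np.percentile(f[:,1],70)
    line=np.polyfit(f[k,0],f[k,1],1)
    print(lo,len(f),"u",np.percentile(f[:,0],[1,50,99]).round(1),"v",np.percentile(f[:,1],[2,25,50,75]).round(1),"slope",line.round(3),"z",f[:,2].min().round(1),f[:,2].max().round(1))
E
```

```text
0.022 151 u [-23.6   1.4  27.2] v [-42.  -40.9 -40.4 -39.8] slope [ 1.0000e-03 -4.0833e+01] z 22.3 41.8
0.172 424 u [-25.7  -0.3  26.1] v [-40.3 -39.5 -39.1 -38.5] slope [-5.0000e-03 -3.9374e+01] z 172.8 204.9
0.16 65 u [-25.7  -0.5  25.5] v [-40.  -39.4 -39.1 -38.5] slope [ 2.0000e-03 -3.9284e+01] z 172.8 180.0
0.205 372 u [-26.4   0.5  26.8] v [-40.8 -39.4 -37.3 -33.5] slope [ 1.0000e-03 -3.8404e+01] z 205.0 219.5
```

>>> {"fn": "step_arm", "kwargs": {"series": [-0.0015,0.0015,0.03,0,1,-0.0015,0.0015,0.06,0,1,-0.0015,0.0015,0.085,0,1,-0.0015,0.0015,0.105,0,1,-0.0015,0.0015,0.115,0,1,-0.0015,0.0015,0.119,0,1,-0.0015,0.0015,0.119,0,1,-0.0015,0.0015,0.119,0,1]}}

```text
time_s: 6.68
tool_pos: [0.5343, -0.207, 0.0692]
tcp_rot: [2.406, 2.017, 0.001]
wrist_force: [-0.2, 0.1, -2.5]
grip_width: 0.0536
finger_force: 43.3
```

```bash
python3 plan.py 0.5332 -0.2062 0.0625 -10.1
```

```text
d [ 0.0006 -0.0012  0.0067] spin 0.0011 rows 0.2 tcp [ 0.5343 -0.207   0.0692] yawy -10.0 tilt [ 0.0016 -0.001 ] F [-0.2  0.1 -2.5] w 0.0536 f 43.3 t 6.6833 j6 -0.39
```

>>> {"fn": "step_arm", "kwargs": {"series": [0.0005,-0.001,0.002,0,1,0.0005,-0.001,0.004,0,1,0.0005,-0.001,0.006,0,1,0.0005,-0.001,0.007,0,1,0.0005,-0.001,0.007,0,1]}}

```text
time_s: 7.1
tool_pos: [0.5328, -0.2065, 0.0625]
tcp_rot: [2.407, 2.017, 0.001]
wrist_force: [-1.1, 1.8, 3.7]
grip_width: 0.0531
finger_force: 44.1
```

```bash
python3 plan.py 0.5332 -0.2062 0.0625 -10.1
```

```text
d [0.0004 0.0003 0.    ] spin 0.0002 rows 0.0 tcp [ 0.5328 -0.2065  0.0625] yawy -10.1 tilt [ 0.0012 -0.0007] F [-1.1  1.8  3.7] w 0.0531 f 44.1 t 7.1 j6 -0.39
```

>>> {"fn": "step_arm", "kwargs": {"series": [0,0,0,0,0.25,0,0,0,0,0.2,0,0,0,0,0,0,0,0,0,0,0,0,0,0,0,0,0,0,0,0,0,0,0,0,0,0,0,-0.03,0,0,0,0,-0.07,0,0,0,0,-0.11,0,0,0,0,-0.15,0,0,0,0,-0.15,0,0]}}

```text
time_s: 8.1
tool_pos: [0.537, -0.2089, 0.2195]
tcp_rot: [2.396, 2.008, 0.008]
wrist_force: [1.9, 0.3, -0.3]
grip_width: 0.0855
finger_force: 0.0
```

```bash
python3 plan.py 0.463 0.208 0.2 -48.5; python3 - <<'E'
from h import *
c=robot.camera("side"); np.savez("side2.npz",**c)
for lo,hi in((.022,.043),(.052,.086)):
    f=colmeas(c,lo,hi)
    line=np.polyfit(f[:,0],f[:,1],1)
    print(lo,len(f),"u",np.percentile(f[:,0],[1,50,99]).round(1),"v",np.percentile(f[:,1],[2,25,50,75]).round(1),"slope",line.round(3))
print(toprect(c,(.5335,-.205),.091)); print(toprect(c,(.463,.208),.03))
E
```

```text
d [ 0.3977 -0.146   0.0148] spin 0.6709 rows 10.2 tcp [ 0.537  -0.2089  0.2195] yawy -10.1 tilt [ 0.0141 -0.0088] F [ 1.9  0.3 -0.3] w 0.0855 f 0.0 t 8.1 j6 -0.39
0.022 172 u [-23.7   1.4  27.1] v [-41.7 -41.1 -40.6 -40.1] slope [ 1.1000e-02 -4.0519e+01]
0.052 297 u [-24.    1.6  26.8] v [-42.5 -41.9 -41.4 -40.9] slope [ 1.000e-03 -4.135e+01]
(0.5343, -0.2055, 80.0, 86.0, 55.3, array([ 0.5343, -0.2083]), np.float64(0.091), array([103., 106., 105.]))
(0.4499, 0.1964, -47.6, 58.1, 50.6, array([0.4504, 0.1936]), np.float64(0.0309), array([65., 67., 66.]))
```

>>> {"fn": "step_arm", "kwargs": {"series": [0.03,-0.011,0,0.08,0,0.07,-0.026,0,0.18,0,0.107,-0.039,0,0.28,0,0.144,-0.053,0,0.38,0,0.181,-0.066,0,0.48,0,0.218,-0.08,0,0.58,0,0.255,-0.094,0,0.671,0,0.292,-0.107,0,0.671,0,0.33,-0.121,0.02,0.671,0,0.365,-0.134,0.04,0.671,0,0.39,-0.143,0.07,0.671,0,0.398,-0.146,0.1,0.671,0,0.398,-0.146,0.12,0.671,0,0.398,-0.146,0.12,0.671,0,0.398,-0.146,0.12,0.671,0]}}

```text
time_s: 9.4
tool_pos: [0.4568, 0.2109, 0.0897]
tcp_rot: [-2.937, -1.113, 0.008]
wrist_force: [1.1, -0.0, 1.1]
grip_width: 0.0854
finger_force: 0.0
```

```bash
python3 plan.py 0.462 0.208 0.004 -48.5
```

```text
d [0.0024 0.0058 0.0857] spin -0.0001 rows 2.1 tcp [0.4568 0.2109 0.0897] yawy -48.5 tilt [-0.0048 -0.0011] F [ 1.1 -0.   1.1] w 0.0854 f 0.0 t 9.4 j6 1.06
```

>>> {"fn": "step_arm", "kwargs": {"series": [0.0015,0.004,0.025,0,0,0.0015,0.004,0.045,0,0,0.0015,0.004,0.045,0,0,0.0015,0.004,0.045,0,0]}}

```text
time_s: 9.73
tool_pos: [0.4624, 0.2085, 0.0469]
tcp_rot: [-2.939, -1.11, 0.001]
wrist_force: [-0.1, -0.2, -0.6]
grip_width: 0.0857
finger_force: 0.0
```

```bash
python3 plan.py 0.462 0.208 0.004 -48.5; python3 - <<'E'
from h import *
for n in("top","side"):
    c=robot.camera(n)
    print(toprect(c,(.462,.208),.03,tol=.004))
E
```

```text
d [-0.0006  0.0001  0.0429] spin -0.0018 rows 1.0 tcp [0.4624 0.2085 0.0469] yawy -48.6 tilt [-0.0004 -0.0001] F [-0.1 -0.2 -0.6] w 0.0857 f 0.0 t 9.7333 j6 1.05
(0.4492, 0.1713, 0.5, 41.4, 20.8, array([0.4488, 0.1746]), np.float64(0.03), array([83., 84., 85.]))
(0.463, 0.2081, 42.4, 85.1, 57.3, array([0.4582, 0.2029]), np.float64(0.0312), array([79., 81., 79.]))
```

>>> {"fn": "step_arm", "kwargs": {"series": [0,0,0.02,0,0,0,0,0.036,0,0,0,0,0.041,0,0,0,0,0.041,0,0,0,0,0.041,0,1,0,0,0.041,0,1,0,0,0.041,0,1,0,0,0.041,0,1,0,0,0.041,0,1,0,0,0.041,0,1,0,0,0.041,0,1,0,0,0.041,0,1]}}

```text
time_s: 10.83
tool_pos: [0.463, 0.2093, 0.0065]
tcp_rot: [2.938, 1.112, 0.004]
wrist_force: [0.3, -0.0, 6.2]
grip_width: 0.053
finger_force: 43.3
```

```bash
python3 plan.py 0.5332 -0.2062 0.24 -10.1
```

```text
d [-0.2221  0.358  -0.2335] spin -0.6705 rows 11.6 tcp [0.463  0.2093 0.0065] yawy -48.5 tilt [0.0023 0.0004] F [ 0.3 -0.   6.2] w 0.053 f 43.3 t 10.8333 j6 1.05
```

>>> {"fn": "step_arm", "kwargs": {"series": [0,0,-0.02,0,1,0,0,-0.05,0,1,0,0,-0.09,0,1,0,0,-0.13,0,1,-0.012,0.02,-0.17,-0.05,1,-0.032,0.052,-0.194,-0.13,1,-0.053,0.085,-0.194,-0.22,1,-0.074,0.119,-0.194,-0.31,1,-0.095,0.153,-0.194,-0.4,1,-0.116,0.187,-0.194,-0.49,1,-0.137,0.221,-0.194,-0.58,1,-0.158,0.255,-0.194,-0.67,1,-0.178,0.287,-0.194,-0.67,1,-0.195,0.314,-0.194,-0.67,1,-0.209,0.337,-0.194,-0.67,1,-0.218,0.351,-0.194,-0.67,1,-0.222,0.358,-0.194,-0.67,1,-0.222,0.358,-0.194,-0.67,1,-0.222,0.358,-0.194,-0.67,1,-0.222,0.358,-0.194,-0.67,1]}}

```text
time_s: 12.5
tool_pos: [0.5322, -0.2041, 0.1991]
tcp_rot: [-2.406, -2.017, 0.0]
wrist_force: [-0.0, 0.8, -1.1]
grip_width: 0.0534
finger_force: 43.0
```

```bash
python3 plan.py 0.5332 -0.2062 0.0965 -10.1; python3 - <<'E'
from h import *
c=robot.camera("side"); np.savez("side3.npz",**c)
for lo,hi in((.052,.086),(.15,.195),(.195,.23)):
    f=colmeas(c,lo,hi)
    if len(f)<10: print(len(f)); continue
    line=np.polyfit(f[:,0],f[:,1],1)
    print(lo,len(f),"u",np.percentile(f[:,0],[1,50,99]).round(1),"v",np.percentile(f[:,1],[2,25,50,75]).round(1),"slope",line.round(3),f[:,2].min().round(1),f[:,2].max().round(1))
E
```

```text
d [-0.002   0.0015  0.1026] spin 0.0007 rows 2.5 tcp [ 0.5322 -0.2041  0.1991] yawy -10.1 tilt [-0.0015  0.0016] F [-0.   0.8 -1.1] w 0.0534 f 43.0 t 12.5 j6 -0.39
0.052 304 u [-23.9   1.6  26.8] v [-42.7 -41.8 -41.3 -40.9] slope [ 4.0000e-03 -4.1346e+01] 52.2 85.9
2
0.195 701 u [-25.7   0.4  26.7] v [-43.7 -42.5 -41.5 -37.1] slope [ 3.0000e-03 -3.9623e+01] 195.1 226.8
```

>>> {"fn": "step_arm", "kwargs": {"series": [0.0005,0.001,0.03,0,1,0.0005,0.001,0.055,0,1,0.0005,0.001,0.075,0,1,0.0005,0.001,0.087,0,1,0.0005,0.001,0.094,0,1,0.0005,0.001,0.096,0,1,0.0005,0.001,0.096,0,1,0.0005,0.001,0.096,0,1]}}

```text
time_s: 13.22
tool_pos: [0.5346, -0.2057, 0.1042]
tcp_rot: [2.407, 2.016, 0.001]
wrist_force: [-0.6, -0.6, -2.0]
grip_width: 0.0532
finger_force: 43.0
```

```bash
python3 plan.py 0.5332 -0.2062 0.0965 -10.1; python3 - <<'E'
from h import *
c=robot.camera("side")
for lo,hi in((.052,.086),(.1,.12),):
    f=colmeas(c,lo,hi)
    line=np.polyfit(f[:,0],f[:,1],1)
    print(lo,len(f),"u",np.percentile(f[:,0],[1,50,99]).round(1),"v",np.percentile(f[:,1],[2,25,50,75]).round(1),"slope",line.round(3),f[:,2].min().round(1),f[:,2].max().round(1))
E
```

```text
d [-0.0007 -0.0013  0.0077] spin -0.0 rows 0.2 tcp [ 0.5346 -0.2057  0.1042] yawy -10.1 tilt [ 0.0014 -0.0008] F [-0.6 -0.6 -2. ] w 0.0532 f 43.0 t 13.2167 j6 -0.39
0.052 307 u [-24.2   1.6  26.8] v [-42.7 -41.7 -41.2 -40.8] slope [ 3.0000e-03 -4.1222e+01] 52.0 85.9
0.1 195 u [-22.3   3.7  29.2] v [-44.4 -43.6 -43.1 -42.5] slope [ 9.0000e-03 -4.3071e+01] 100.1 118.5
```

Now the held case sits 2 mm off in each direction (u +2, v −1.9), so I'll correct that and set it down.

>>> {"fn": "step_arm", "kwargs": {"series": [0.0015,-0.0015,0.0015,0,1,0.0015,-0.0015,0.003,0,1,0.0015,-0.0015,0.005,0,1,0.0015,-0.0015,0.007,0,1,0.0015,-0.0015,0.008,0,1,0.0015,-0.0015,0.008,0,1]}}

```text
time_s: 13.77
tool_pos: [0.5329, -0.2042, 0.0965]
tcp_rot: [2.409, 2.016, 0.0]
wrist_force: [-2.2, 1.3, 6.9]
grip_width: 0.0532
finger_force: 44.0
```

```bash
python3 plan.py 0.5332 -0.2062 0.0965 -10.1; python3 - <<'E'
from h import *
c=robot.camera("side")
for lo,hi in((.052,.086),(.094,.118),):
    f=colmeas(c,lo,hi)
    line=np.polyfit(f[:,0],f[:,1],1)
    print(lo,len(f),"u",np.percentile(f[:,0],[1,50,99]).round(1),"v",np.percentile(f[:,1],[2,25,50,75]).round(1),"slope",line.round(3),f[:,2].min().round(1),f[:,2].max().round(1))
E
```

```text
d [-0.0019  0.0007  0.    ] spin -0.0008 rows 0.0 tcp [ 0.5329 -0.2042  0.0965] yawy -10.1 tilt [ 0.0005 -0.0003] F [-2.2  1.3  6.9] w 0.0532 f 44.0 t 13.7667 j6 -0.38
0.052 301 u [-24.    1.6  26.8] v [-42.7 -41.8 -41.3 -40.8] slope [ 2.0000e-03 -4.1292e+01] 52.1 85.9
0.094 234 u [-24.8   0.5  26.4] v [-43.5 -42.6 -42.2 -41.7] slope [ 7.0000e-03 -4.2007e+01] 94.0 118.0
```

>>> {"fn": "step_arm", "kwargs": {"series": [0,0,-0.001,0,0.25,0,0,-0.001,0,0.2,0,0,-0.001,0,0,0,0,-0.001,0,0,0,0,-0.001,0,0,0,0,-0.001,0,0,0,0,-0.001,0,0,0,0,-0.03,0,0,0,0,-0.07,0,0,0,0,-0.11,0,0,0,0,-0.13,0,0,0,0,-0.13,0,0,0,0,-0.13,0,0]}}

```text
time_s: 14.9
tool_pos: [0.5333, -0.2044, 0.2266]
tcp_rot: [2.407, 2.015, 0.002]
wrist_force: [0.2, -0.0, -0.6]
grip_width: 0.0856
finger_force: 0.0
```

```bash
python3 plan.py 0.5475 -0.0935 0.22 79.9; python3 - <<'E'
from h import *
c=robot.camera("side"); np.savez("side4.npz",**c); cv2.imwrite("pics/side4.png",c["frame"][100:460,180:560,::-1])
for lo,hi in((.022,.043),(.052,.086),(.094,.118),):
    f=colmeas(c,lo,hi)
    line=np.polyfit(f[:,0],f[:,1],1)
    print(lo,len(f),"u",np.percentile(f[:,0],[1,50,99]).round(1),"v",np.percentile(f[:,1],[2,25,50,75]).round(1),"slope",line.round(3),f[:,2].min().round(1),f[:,2].max().round(1))
print(toprect(c,(.5335,-.205),.121,tol=.004))
for n in("side","top"):
    if n=="top": c=robot.camera(n)
    w=cloud(c); m=(abs(w[...,2]-.099)<.006)&(np.hypot(w[...,0]-.547,w[...,1]+.093)<.03)
    print(n,m.sum(),cv2.minEnclosingCircle((w[m][:,:2]*1000).astype(np.float32)) if m.any() else None)
E
```

```text
d [ 0.1117 -0.0056  0.0065] spin 1.5702 rows 12.6 tcp [ 0.5333 -0.2044  0.2266] yawy -10.1 tilt [ 0.0027 -0.0017] F [ 0.2 -0.  -0.6] w 0.0856 f 0.0 t 14.9 j6 -0.38
0.022 164 u [-23.9   2.7  27.2] v [-41.9 -41.1 -40.6 -39.9] slope [ -0.    -40.477] 22.0 42.7
0.052 307 u [-24.1   1.6  26.8] v [-42.5 -41.7 -41.2 -40.7] slope [ 2.0000e-03 -4.1197e+01] 52.1 85.6
0.094 230 u [-24.4   0.5  26.4] v [-43.4 -42.6 -42.1 -41.6] slope [ 6.0000e-03 -4.1963e+01] 94.0 118.0
(0.534, -0.2062, 80.2, 86.0, 54.7, array([ 0.5339, -0.2086]), np.float64(0.1211), array([103., 106., 104.]))
side 184 ((549.8316650390625, -94.5389404296875), 13.7379150390625)
top 206 ((547.2201538085938, -94.36781311035156), 13.123836517333984)
```

View pics/side4.png

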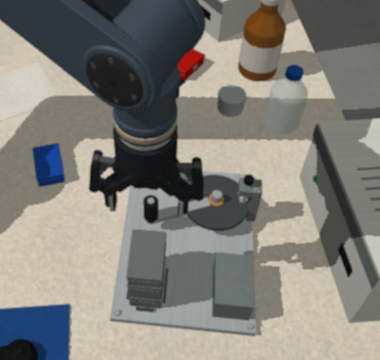

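The column stands square at crop (147,260) and the roller is free at (151,208). Next I'll move over the roller and turn the gripper.

>>> {"fn": "step_arm", "kwargs": {"series": [0.01,0,0,0.12,0.35,0.03,-0.001,0,0.24,0.35,0.05,-0.001,0,0.36,0.35,0.07,-0.002,0,0.48,0.35,0.09,-0.003,0,0.6,0.35,0.105,-0.004,0,0.72,0.35,0.111,-0.004,0,0.84,0.35,0.111,-0.004,0,0.96,0.35,0.111,-0.004,0,1.08,0.35,0.111,-0.004,0,1.2,0.35,0.111,-0.004,0,1.32,0.35,0.111,-0.004,0,1.44,0.35,0.111,-0.004,0,1.57,0.35,0.111,-0.004,0.03,1.57,0.35,0.111,-0.004,0.06,1.57,0.35,0.111,-0.004,0.09,1.57,0.35,0.111,-0.004,0.1,1.57,0.35,0.111,-0.004,0.1,1.57,0.35]}}

```text
time_s: 16.5
tool_pos: [0.5451, -0.093, 0.1211]
tcp_rot: [-3.127, 0.276, 0.015]
wrist_force: [0.2, -0.3, 0.9]
grip_width: 0.0555
finger_force: 0.0
```

```bash
python3 plan.py 0.5485 -0.0945 0.066 79.9
```

```text
d [0.0041 0.001  0.0551] spin -0.0001 rows 1.3 tcp [ 0.5451 -0.093   0.1211] yawy -100.1 tilt [-0.0096  0.0037] F [ 0.2 -0.3  0.9] w 0.0555 f 0.0 t 16.5 j6 1.38
```

>>> {"fn": "step_arm", "kwargs": {"series": [0.002,0,0.02,0,0.35,0.002,0,0.04,0,0.35,0.002,0,0.052,0,0.35,0.002,0,0.052,0,0.35,0.002,0,0.052,0,0.35]}}

```text
time_s: 16.92
tool_pos: [0.5506, -0.0946, 0.0737]
tcp_rot: [-3.129, 0.276, 0.0]
wrist_force: [0.1, -0.7, -0.1]
grip_width: 0.0557
finger_force: 0.0
```

```bash
python3 plan.py 0.5485 -0.0945 0.066 79.9; python3 - <<'E'
import numpy as np
# roller path in tool axes (dx=feeder x, dy=-feeder y), mm
for q in np.arange(0,.85,.1):
    print(round(q,2), round(-125*(np.cos(q-.4)-np.cos(.4)),1), round(-125*(np.sin(q-.4)+np.sin(.4)),1))
E
```

```text
d [-0.0021  0.0003  0.0077] spin 0.0001 rows 0.2 tcp [ 0.5506 -0.0946  0.0737] yawy -100.1 tilt [-0.0001  0.    ] F [ 0.1 -0.7 -0.1] w 0.0557 f 0.0 t 16.9167 j6 1.38
0.0 -0.0 -0.0
0.1 -4.3 -11.7
0.2 -7.4 -23.8
0.3 -9.2 -36.2
0.4 -9.9 -48.7
0.5 -9.2 -61.2
0.6 -7.4 -73.5
0.7 -4.3 -85.6
0.8 -0.0 -97.4
```

>>> {"fn": "step_arm", "kwargs": {"series": [-0.002,0,0.006,0,0.35,-0.002,0,0.007,0,0.35,-0.002,0,0.007,0,1,-0.002,0,0.007,0,1,-0.002,0,0.007,0,1,-0.002,0,0.007,0,1,-0.002,0,0.007,0,1,-0.002,0,0.007,0,1,-0.002,0,0.007,0,1], "squeeze": 25}}

```text
time_s: 17.67
tool_pos: [0.5487, -0.0944, 0.0669]
tcp_rot: [3.129, -0.276, 0.001]
wrist_force: [-1.4, -0.9, 5.4]
grip_width: 0.0251
finger_force: 26.1
```

```bash
python3 plan.py 0.5485 -0.0945 0.066 79.9
```

```text
d [-0.0001  0.0001  0.0009] spin 0.0002 rows 0.0 tcp [ 0.5487 -0.0944  0.0669] yawy -100.1 tilt [ 0.0008 -0.0006] F [-1.4 -0.9  5.4] w 0.0251 f 26.1 t 17.6667 j6 1.38
```

>>> {"fn": "step_arm", "kwargs": {"series": [-0.0023,-0.0058,0,0,1,-0.0043,-0.0117,0,0,1,-0.006,-0.0178,0,0,1,-0.0074,-0.0238,0,0,1,-0.0085,-0.03,0,0,1,-0.0092,-0.0362,0,0,1,-0.0097,-0.0424,0,0,1,-0.0099,-0.0487,0,0,1,-0.0097,-0.0549,0,0,1,-0.0092,-0.0612,0,0,1,-0.0085,-0.0674,0,0,1,-0.0074,-0.0735,0,0,1,-0.0074,-0.0735,0,0,1,-0.0074,-0.0735,0,0,1,-0.0074,-0.0735,0,0,1]}}

```text
time_s: 18.92
tool_pos: [0.5539, -0.0218, 0.0668]
tcp_rot: [3.127, -0.274, -0.0]
wrist_force: [-2.1, -5.6, 5.5]
grip_width: 0.0254
finger_force: 26.3
```

```bash
cat > q.py <<'E'
from h import *
from plan import plan
a=np.radians(-10.1);X=np.array([np.cos(a),np.sin(a)]);Y=np.array([-X[1],X[0]])
p=np.array([.6698,-.0667]); s=robot.get_state(); d=s["tool_pos"][:2]-p
print("q",round(.4+np.arctan2(d@Y,-(d@X)),3),"r",round(np.hypot(*d),4))
p2=p+.125*(-np.cos(.38)*X+np.sin(.38)*Y); plan(*p2,s["tool_pos"][2],79.9)
E
python3 q.py
```

```text
q 0.593 r 0.1243
d [ 0.0059 -0.0225 -0.0001] spin 0.0015 rows 0.6 tcp [ 0.5539 -0.0218  0.0668] yawy -100.0 tilt [-0.0002 -0.0024] F [-2.1 -5.6  5.5] w 0.0254 f 26.3 t 18.9167 j6 1.51
```

>>> {"fn": "step_arm", "kwargs": {"series": [0.0014,-0.0061,0,0,1,0.0031,-0.0121,0,0,1,0.0051,-0.0181,0,0,1,0.0064,-0.0216,0,0,1,0.0073,-0.0238,0,0,1,0.0076,-0.0245,0,0,1,0.0076,-0.0245,0,0,1,0.0076,-0.0245,0,0,1,0.0076,-0.0245,0,0,1,0.0076,-0.0245,0,0,1,0.0076,-0.0245,0,0,1]}}

```text
time_s: 19.83
tool_pos: [0.5652, 0.0006, 0.0668]
tcp_rot: [3.127, -0.274, -0.002]
wrist_force: [-3.7, -7.3, 6.4]
grip_width: 0.025
finger_force: 26.4
```

```bash
python3 q.py; python3 - <<'E'
from h import *
c=robot.camera("side"); cv2.imwrite("pics/side5.png",c["frame"][100:460,180:560,::-1])
for lo,hi in((.022,.043),(.052,.086),(.094,.118),):
    f=colmeas(c,lo,hi)
    print(lo,"u",np.percentile(f[:,0],[1,99]).round(1),"v",np.percentile(f[:,1],[2,50]).round(1))
for t in("jar","tin"):
    w=cloud(c)
    for d in robot.silhouettes("side",t)[:2]: print(t,d["conf"],np.nanmedian(w[d["pixels"]],0).round(3))
E
```

```text
q 0.795 r 0.1244
d [-0.0013  0.0015  0.    ] spin 0.0014 rows 0.0 tcp [0.5652 0.0006 0.0668] yawy -100.0 tilt [-0.0013 -0.0026] F [-3.7 -7.3  6.4] w 0.025 f 26.4 t 19.8333 j6 1.55
0.022 u [-24.   27.2] v [-42.  -40.6]
0.052 u [-24.   26.7] v [-42.8 -41.3]
0.094 u [-24.3  27.1] v [-43.5 -42.1]
tin 0.59 [ 0.627 -0.139  0.014]
tin 0.57 [0.751 0.201 0.044]
```

View pics/side5.png

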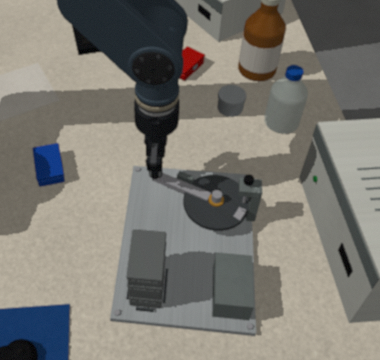

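The picture shows the sprung arm swung back against the stop block, with the gripper holding the roller at crop (155,170). The column is intact at (147,262), so I'm handing in.

```bash
python3 -c "
from cell import robot
print(robot.hand_in())"
```

```text
the job is handed in; nothing more can be done
None
```

I stacked the taller case and then the flatter one on the nest's case, each within about 1 mm of the one below. The gripper is holding the roller back at about 0.795 rad (stop at 0.80), and I handed the job in at about 20 s; no verdict came back.

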